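# Feel which locker door binds

### The job

Both charging lockers have just had new door hinges. Swing each door by its grip post through its arc to feel whether it runs free or binds part-way; when you feel one bind, ease off and do not force it. Leave the door that runs free wide open, shut the one that binds fully, and do not disturb the bottle, the mug or the screw dish.

Things in the scene. Friction and masses are not known exactly. Their poses are not given: they have to be found in the camera images.
- bay_a: One of two charging lockers that look alike (sizes in mm), swapped at random; only feeling tells whose door binds. Fixed. Grey steel box 120 wide (y) x 100 deep (x) on a black base 132 x 128 x 20; total height 92. Origin on the worktop under the box's centre; x points to its back, y to its left, z up. The door is on its front, 57 before the origin, hinged 50 left of centre.
- bay_a_panel: Blue door of bay_a, 10 thick, 112 wide, 70 high, top edge 91 above the worktop. On its free end an upright round aluminium grip post with a red top: 12 diameter, from 90 to 137 above the worktop. Origin on the hinge axis, 21 above the worktop; the panel runs along its own -y; shut, its axes are those of the locker.
- bay_a_post (a point): Centre of the grip post of bay_a, 118 above the worktop (19 below the post's top, 26 above the locker's roof); moves with the door.
- bay_a_hinge (a point): Point on the upright hinge axis of bay_a, 118 above the worktop; the post swings round it in a level circle of radius 95. Opening is clockwise seen from above: the post leaves the locker's right front corner outward, towards the robot. A free door needs under 1 N at the post and stays where it is left.
- bay_a_door (a joint): Door angle (rad): 0 fully shut, grows as it opens, 1.6 fully open. A door that binds runs easily up to an unknown angle between 0.65 and 1.05, then meets a springy resistance that grows by about 5.5 N at the post per 0.1 rad; 1.2 N is enough to feel it, 10 N is forcing it. It swings back easily.
- bay_b: One of two charging lockers that look alike (sizes in mm), swapped at random; only feeling tells whose door binds. Fixed. Grey steel box 120 wide (y) x 100 deep (x) on a black base 132 x 128 x 20; total height 92. Origin on the worktop under the box's centre; x points to its back, y to its left, z up. The door is on its front, 57 before the origin, hinged 50 left of centre.
- bay_b_panel: Blue door of bay_b, 10 thick, 112 wide, 70 high, top edge 91 above the worktop. On its free end an upright round aluminium grip post with a red top: 12 diameter, from 90 to 137 above the worktop. Origin on the hinge axis, 21 above the worktop; the panel runs along its own -y; shut, its axes are those of the locker.
- bay_b_post (a point): Centre of the grip post of bay_b, 118 above the worktop (19 below the post's top, 26 above the locker's roof); moves with the door.
- bay_b_hinge (a point): Point on the upright hinge axis of bay_b, 118 above the worktop; the post swings round it in a level circle of radius 95. Opening is clockwise seen from above: the post leaves the locker's right front corner outward, towards the robot. A free door needs under 1 N at the post and stays where it is left.
- bay_b_door (a joint): Door angle (rad): 0 fully shut, grows as it opens, 1.6 fully open. A door that binds runs easily up to an unknown angle between 0.65 and 1.05, then meets a springy resistance that grows by about 5.5 N at the post per 0.1 rad; 1.2 N is enough to feel it, 10 N is forcing it. It swings back easily.
- flux_bottle: Bystander: brown dropper bottle, 34 diameter, 95 high, upright, near the right locker. Origin at the centre of its underside.
- mug: Bystander: white mug with a flower pattern, 82 diameter, 91 high, left of the left locker. Origin at the centre of its underside.
- screw_dish: Bystander: round grey dish with screws, 67 diameter, 14 high, at the front right. Origin at the centre of its underside.

How it is judged:
By the outcome, as a careful person would: the job done as asked, in the order asked, and still so for the second after the job is handed in, with the robot touching nothing.
It also fails if it takes over 67 s, if anything falls off the work surface, if the arm or the gripper's body presses on something with over 40 N, if the wrist force passes 120 N, or if a joint passes its speed limit or range.

### The arm

A 7-joint arm with a two-finger parallel gripper is mounted at the origin on a cart in front of the work surface, level with it; the furniture and walls round the work are solid. World frame = base frame: x ahead of the robot, y to its left, z up, the work surface at z = 0. Lengths are in mm, angles in rad, forces in N, time in s.
With the tool pointing down it reaches from about 425 to 925 mm from the base axis. Payload 6.8 kg.
Tool frame: the origin (TCP) lies at the very end of the fingers, on their centre line; the grasp point (between the pads) lies 19 mm behind it; z points along the fingers, y is the line along which they close (so a half turn about z gives the same grasp; the last joint's range is limited). The gripper opens to 85 mm and grips with 20 to 120 N. Pads are 22 mm wide; open, the fingers measure 114 mm over their backs; the gripper's body (76 mm by 85 mm) begins 54 mm behind the grasp point. The pads swing forward as they close: fully open they stand 13 mm farther back than shut.
Start: joints at [1.082, 0.477, 0.022, 1.555, -0.011, 1.109, -0.083], TCP at [250.883, -626.662, 231.308] pointing down, gripper open.
Joint ranges: [-2.96, 2.96], [-0.34, 2.1], [-1.41, 1.46], [0.24, 2.44], [-1.37, 4.51], [0.17, 1.92], [-2.96, 2.96]. Speed limits (rad/s): [2.39, 2.39, 3.14, 3.14, 3.14, 3.14, 3.14].

### API

Orientations are given as a unit quaternion [w, x, y, z].
In Python, from bench import read_state, read_camera, job, models gives the robot as it stands.
- The arm moves only by the tool apply_moves, never from a script. Its argument "plan" is a list of rows, each a list of 7 numbers: the shift along the world's x, y, z scaled (see below), then the turn, a rotation vector about the world's x, y, z scaled (see below), then the opening, from 0 (shut) to 1 (fully open). A call has 1 to 20 rows; each row shifts and turns the commanded pose from where the row before left it; what a row does not reach is not made up. The controller multiplies each number of a shift by 4 cm and each number of a turn by 180 degrees. A row lasts 1/10 s, in which the tool goes at most 50 mm and 8.59 degrees, less where a joint would pass 70% of its speed; a pose out of reach is approached as far as the arm can. A call with a number of a shift or a turn outside -1 to 1 is refused whole. A call with a gripper value outside its range is refused whole. The fingers move at their own pace and stop on an object; "squeeze" is the grip in N (left out, the last holds). Time passes only in rows, so rows that do not move let the fingers close. It gives the time, the measured TCP pose, the force, the opening and the grip force at its end, in the units of the state.
- read_state(): the state, without advancing time (a new reading comes with each control period).
- read_camera(name): name is "side" or "top"; returns a dict with "pixels" (400x640x3 uint8, red, green, blue), "fx", "fy", "cx", "cy" (pixels), "pose" (4x4, takes a point from camera to world coordinates). Camera axes: x right, y up, looking along -z (the intrinsics and any distortion apply to the point x, -y, -z); pixel columns grow to the right and rows downward; lengths in mm; the calibration is good to about 2 mm. A picture is of the moment at which its call begins. There is no depth.
- job.sign_off(): hands the job in; it is judged then, once.
Trained networks look in a picture, given as the dict that the camera call returned (one of the last four; its "shot" number tells which), for a name from the list of things; names that differ only in an ending like _2 or _b are one class to them, and where a whole thing is asked for, a point or a joint stands for the part that bears it (a point fixed in the world has none). Each returns a list of dicts, best first, with "confidence" (0 to 1); they miss things now and then, are a little off and sometimes report something else, mostly with a low value. They report only what shows in the picture. A call takes as long as a camera call.
- models.regions_of(query, picture): "pixels" (400x640 bool, what is visible of it) and "extent" ([centre column, centre row, width, height] in pixels, round what is visible of it).
The state is a dict: "t": time; "joints": joint angles; "qd": joint speeds; "effort": joint torques, N m; "tool_pos": TCP position; "tcp_rot": TCP orientation; "contact_force": force on the tool from outside, world axes, zero at the start; "ft_torque": the same for the moment, N m; "finger_gap": finger opening in mm; "grip_force": force on a finger pad.
Only numpy, scipy, OpenCV 4.12 (cv2) and the standard library are available. Lean on these libraries where they do the work, as an engineer would, in place of code of your own. Each camera call takes 0.05 s, during which the arm holds its last target. There are 200 camera calls.

## Working session

There is one attempt and no reset: what is moved stays moved. The work goes in short steps, Python scripts to look and compute and a tool call to move; the robot and the scene stay as the last step left them, time stands still between calls to the robot, and variables do not carry over. Pictures are saved under pics/ and viewed, at most 10 in all, crops included, and the job is handed in when it is done.

Besides the shell and the picture viewer there is one more tool, called after "Request:" as name(argument=value, ...), one argument or row to a line, values as JSON. apply_moves: Moves the arm, as the interface text tells. Its arguments: {"type":"object","properties":{"plan":{"type":"array"},"squeeze":{"type":"number"}},"required":["plan"]}

```bash
mkdir -p pics
cat > h.py <<'E'
import numpy as np,cv2
from bench import read_state, read_camera, job, models
def ray(c,u,v):
    P=np.array(c["pose"]); d=np.array([(u-c["cx"])/c["fx"],-(v-c["cy"])/c["fy"],-1.]); return P[:3,3],P[:3,:3]@d
def at(c,u,v,z):
    o,d=ray(c,u,v); return o+d*(z-o[2])/d[2]
def proj(c,p):
    P=np.array(c["pose"]); q=P[:3,:3].T@(np.array(p)-P[:3,3]); return c["cx"]+c["fx"]*q[0]/-q[2], c["cy"]-c["fy"]*q[1]/-q[2]
E
python3 - <<'E'
from h import *
s=read_state(); print(s)
for n in("top","side"):
    c=read_camera(n); print(n,{k:(np.round(v,3).tolist() if k!="shot" else v) for k,v in c.items() if k!="pixels"})
    cv2.imwrite(f"pics/{n}0.png",c["pixels"][:,:,::-1])
    for q in("bay_a","bay_a_panel","bay_a_post","flux_bottle","mug","screw_dish"):
        for r in models.regions_of(q,c): 
            ys,xs=np.nonzero(r["pixels"]); print(q,round(r["confidence"],2),np.round(r["extent"],1),xs.mean().round(1),ys.mean().round(1),len(xs))
E
```

```text
{'t': 0.0, 'joints': array([ 1.08190861,  0.4778172 ,  0.02235571,  1.55643455, -0.01148949,
        1.10929458, -0.08308395]), 'qd': array([-0.00071508,  0.00152931, -0.00067955, -0.00020652, -0.00181787,
       -0.00202006, -0.0002973 ]), 'effort': array([-1.24675244e-03, -5.96459699e+01,  1.60714701e+00, -2.81201327e+01,
        1.24574019e-02,  9.35408782e-03,  8.25244172e-06]), 'tool_pos': array([ 250.62341943, -626.1206422 ,  230.32169988]), 'tcp_rot': array([-8.78524156e-04,  9.81926688e-01,  1.89259471e-01, -2.47121918e-04]), 'contact_force': array([ 0.26879138,  0.36683235, -0.29863576]), 'ft_torque': array([ 0.04267999, -0.01064769, -0.01019412]), 'grip_force': 0.0, 'finger_gap': 85.34448830215807}
top {'fx': 439.771, 'fy': 439.771, 'cx': 318.635, 'cy': 201.335, 'pose': [[0.011, 0.999, -0.048, 397.251], [-1.0, 0.011, -0.005, -80.71], [-0.004, 0.048, 0.999, 1545.241], [0.0, 0.0, 0.0, 1.0]], 'shot': 1}
bay_a 0.91 [369.  178.9  46.6  49.7] 366.7 179.3 1515
bay_a 0.58 [269.1 169.8  43.5  41.7] 269.1 169.7 1553
bay_a 0.54 [365.4 196.5  29.1  11.6] 364.2 195.9 134
bay_a_panel 0.4
[... 338 characters left out ...]
 397.061, 'fy': 397.061, 'cx': 320.062, 'cy': 191.381, 'pose': [[0.998, 0.021, -0.058, 398.037], [-0.058, 0.636, -0.769, -1095.586], [0.02, 0.771, 0.636, 954.257], [0.0, 0.0, 0.0, 1.0]], 'shot': 2}
bay_a 0.71 [346.1 176.2  39.4  39.2] 344.0 175.6 1320
bay_a 0.65 [344.9 241.2  48.2  55.7] 344.3 241.2 2102
bay_a_panel 0.62 [328.4 236.3  16.1  36.4] 326.7 235.0 328
bay_a_post 0.57 [326.4 236.3  17.8  35.2] 327.0 234.4 298
flux_bottle 0.76 [333.6 293.9  13.   22.4] 333.8 294.3 205
flux_bottle 0.19 [345.1 176.8  36.9  43.7] 344.3 175.6 1250
mug 0.83 [344.7 145.2  25.8  26. ] 343.9 143.7 510
mug 0.58 [331.9 175.1   8.6  35.4] 329.6 171.3 160
screw_dish 0.5 [279.5 265.   24.3  21. ] 278.9 261.7 285
```

Run:
```python
import cv2
a=cv2.imread("pics/top0.png")[120:280,170:450];cv2.imwrite("pics/topc.png",cv2.resize(a,(784,448),interpolation=2))
a=cv2.imread("pics/side0.png")[120:320,240:400];cv2.imwrite("pics/sidec.png",cv2.resize(a,(480,600),interpolation=2))
```

```text
(no output)
```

View pics/topc.png

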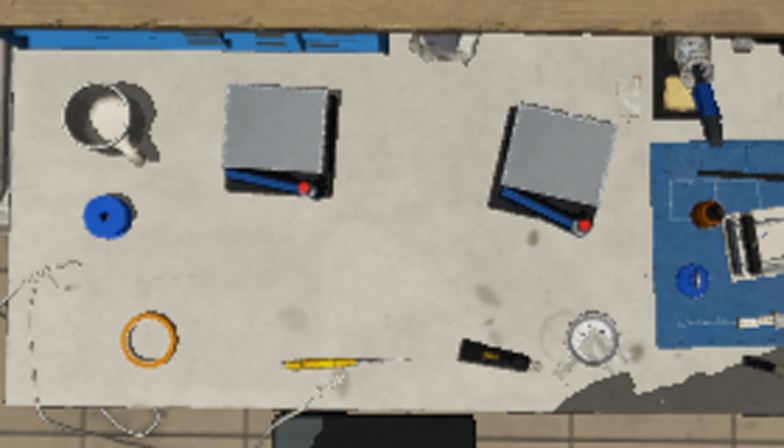

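View pics/sidec.png

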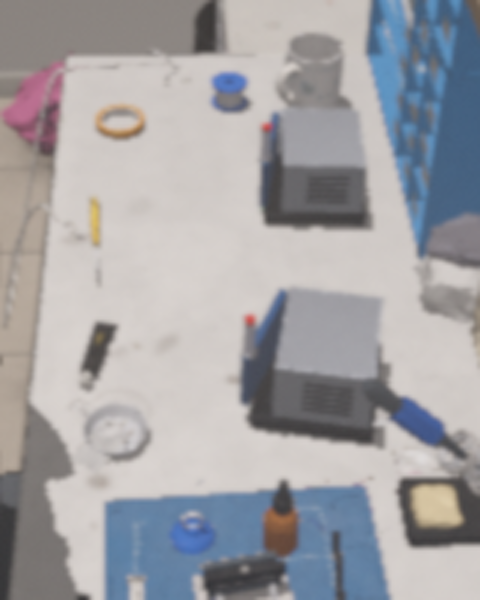

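The top view shows both doors slightly ajar: red post tops are at crop (304,187) and (584,225), roofs at about (275,128) and (558,155), and the dish at (592,338). The left locker is almost square to the world, and the right one is turned by about 13°.

```bash
cat > loc.py <<'E'
from h import *
def red(c,box):
    p=c["pixels"].astype(int); m=((p[:,:,0]>120)&(p[:,:,1]<90)&(p[:,:,2]<90)).astype(np.uint8)
    n,l,st,ce=cv2.connectedComponentsWithStats(m)
    return [(ce[i],st[i,4]) for i in range(1,n) if st[i,4]>=3 and box[0]<ce[i][0]<box[1] and box[2]<ce[i][1]<box[3]]
def tri(c1,u1,c2,u2):
    o1,d1=ray(c1,*u1);o2,d2=ray(c2,*u2); s=np.linalg.lstsq(np.c_[d1,-d2],o2-o1,rcond=None)[0]
    return (o1+d1*s[0]+o2+d2*s[1])/2, np.linalg.norm(o1+d1*s[0]-o2-d2*s[1])
E
python3 - <<'E'
from loc import *
t=read_camera("top"); s=read_camera("side")
rt=sorted(red(t,(170,450,120,280)),key=lambda r:r[0][0]); rs=sorted(red(s,(300,360,120,280)),key=lambda r:r[0][1])
print(rt,rs)
for a in rt: print("top z137",at(t,*a[0],137))
for a in rs: print("side z137",at(s,*a[0],137))
for a,b in zip(rt,rs): print(tri(t,a[0],s,b[0]))
p=t["pixels"].astype(int)
for nm,u0,v0 in(("L",268,166),("R",369,175)):
    col=p[v0-4:v0+4,u0-4:u0+4].reshape(-1,3).mean(0)
    m=(np.abs(p-col).max(2)<22).astype(np.uint8)
    m=cv2.morphologyEx(m,cv2.MORPH_OPEN,np.ones((3,3),np.uint8))
    n,l,st,_=cv2.connectedComponentsWithStats(m,connectivity=4); k=l[v0,u0]
    cs=cv2.findContours((l==k).astype(np.uint8),0,1)[0][0][:,0,:]
    W=np.array([at(t,u,v,92)[:2] for u,v in cs],np.float32)
    r=cv2.minAreaRect(W); print(nm,col,st[k],r)
    b=cv2.boxPoints(r); print(b)
d=at(t,381.3,241,10);print("dish",d, "bottle", at(t,422.4,196.3,50),"mug",at(t,207,163,60))
E
```

```text
[(array([278. , 186.5]), np.int32(12)), (array([378.46153846, 200.15384615]), np.int32(13))] []
top z137 [511.6301763   57.22012334 137.        ]
top z137 [ 471.29797767 -265.5183121   137.        ]
L [137.40625  141.15625  142.578125] [ 250  150   37   31 1023] ((585.5843505859375, 97.1814193725586), (117.71668243408203, 98.52649688720703), 87.06294250488281)
[[533.37      40.924587]
 [631.7671    35.8762  ]
 [637.7987   153.43825 ]
 [539.4016   158.48663 ]]
R [134.34375  138.265625 139.546875] [ 349  158   41   35 1028] ((557.49609375, -240.05712890625), (118.66622161865234, 98.71591186523438), 77.58538818359375)
[[ 496.53653 -287.3917 ]
 [ 592.9443  -308.61407]
 [ 618.4557  -192.72256]
 [ 522.0479  -171.50018]]
dish [ 335.844887   -292.72885193   10.        ] bottle [ 490.66472478 -426.27683739   50.        ] mug [595.33103874 307.46906017  60.        ]
```

Request:
apply_moves(
  plan=[
    [0.46, 0.75, 0, 0, 0, 0.02, 0.5],
    [0.46, 0.75, 0, 0, 0, 0.02, 0.5],
    [0.46, 0.75, 0, 0, 0, 0.02, 0.5],
    [0.46, 0.75, 0, 0, 0, 0.02, 0.5],
    [0.46, 0.75, 0, 0, 0, 0.02, 0.5],
    [0.46, 0.75, 0, 0, 0, 0.02, 0.5],
    [0.46, 0.75, 0, 0, 0, 0.02, 0.5],
    [0.46, 0.75, 0, 0, 0, 0.02, 0.5],
    [0.46, 0.75, 0, 0, 0, 0.02, 0.5],
    [0.46, 0.75, 0, 0, 0, 0.02, 0.5],
    [0.46, 0.75, 0, 0, 0, 0.02, 0.5],
    [0.46, 0.75, 0, 0, 0, 0.02, 0.5],
    [0, 0, 0, 0, 0, 0, 0.5],
    [0, 0, 0, 0, 0, 0, 0.5],
  ],
  squeeze=20,
)

```text
t: 2.2
tool_pos: [472.1, -266.1, 231.4]
tcp_rot: [0.0, 0.843, 0.538, 0.0]
contact_force: [-1.2, -0.3, 0.8]
finger_gap: 42.8
grip_force: 0.0
```

Request:
apply_moves(
  plan=[
    [0, 0, -0.5, 0, 0, 0, 0.5],
    [0, 0, -0.6, 0, 0, 0, 0.5],
    [0, 0, -0.6, 0, 0, 0, 0.5],
    [0, 0, -0.5, 0, 0, 0, 0.5],
    [0, 0, -0.4, 0, 0, 0, 0.5],
    [0, 0, -0.4, 0, 0, 0, 0.5],
    [0, 0, -0.27, 0, 0, 0, 0.5],
    [0, 0, 0, 0, 0, 0, 0.5],
    [0, 0, 0, 0, 0, 0, 0.25],
    [0, 0, 0, 0, 0, 0, 0.25],
    [0, 0, 0, 0, 0, 0, 0.25],
    [0, 0, 0, 0, 0, 0, 0.25],
  ],
)

```text
t: 3.4
tool_pos: [472.0, -266.8, 101.1]
tcp_rot: [0.0, 0.843, 0.537, 0.0]
contact_force: [-0.4, -0.3, 0.3]
finger_gap: 21.5
grip_force: 0.0
```

Run:
```python
from h import *
a,b=read_camera("top"),read_camera("side"); 
A=cv2.resize(a["pixels"][150:250,330:430],(400,400),interpolation=2); B=cv2.resize(b["pixels"][190:290,280:380],(400,400),interpolation=2)
cv2.imwrite("pics/g1.png",np.hstack([A,B])[:,:,::-1])
```

```text
(no output)
```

View pics/g1.png

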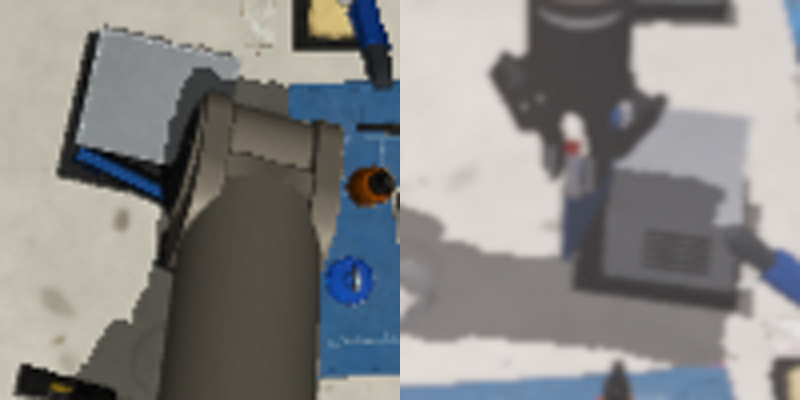

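The red post top at (570,145) in the side crop sits between the two fingers, so the post is caged. I'll compute the arc steps next.

```bash
cat > arc.py <<'E'
import numpy as np,sys
def arc(H,p0,phis,r=95):
    p=np.array(p0,float);out=[]
    # rows from phi[i] to phi[i+1]; first row also pulls onto circle
    for a,b in zip(phis[:-1],phis[1:]):
        q=np.array(H)+r*np.array([-np.sin(b),-np.cos(b)]); d=np.round((q-p)/40,2); p=p+d*40
        out.append([d[0],d[1],round(-(b-a)/np.pi,3)])
    for o,b in zip(out,phis[1:]): print(round(b,2),o)
E
python3 - <<'E'
from arc import *
arc((512.6,-179),(472,-266.8),np.r_[.44:1.85:.07])
E
```

```text
0.51 [np.float64(-0.14), np.float64(0.12), np.float64(-0.022)]
0.58 [np.float64(-0.15), np.float64(0.09), np.float64(-0.022)]
0.65 [np.float64(-0.13), np.float64(0.09), np.float64(-0.022)]
0.72 [np.float64(-0.13), np.float64(0.11), np.float64(-0.022)]
0.79 [np.float64(-0.12), np.float64(0.11), np.float64(-0.022)]
0.86 [np.float64(-0.11), np.float64(0.13), np.float64(-0.022)]
0.93 [np.float64(-0.11), np.float64(0.13), np.float64(-0.022)]
1.0 [np.float64(-0.09), np.float64(0.13), np.float64(-0.022)]
1.07 [np.float64(-0.09), np.float64(0.14), np.float64(-0.022)]
1.14 [np.float64(-0.07), np.float64(0.15), np.float64(-0.022)]
1.21 [np.float64(-0.07), np.float64(0.16), np.float64(-0.022)]
1.28 [np.float64(-0.05), np.float64(0.15), np.float64(-0.022)]
1.35 [np.float64(-0.04), np.float64(0.16), np.float64(-0.022)]
1.42 [np.float64(-0.03), np.float64(0.17), np.float64(-0.022)]
1.49 [np.float64(-0.02), np.float64(0.16), np.float64(-0.022)]
1.56 [np.float64(-0.01), np.float64(0.17), np.float64(-0.022)]
1.63 [np.float64(0.0), np.float64(0.17), np.float64(-0.022)]
1.7 [np.float64(0.02), np.float64(0.16), np.float64(-0.022)]
1.77 [np.float64(0.03), np.float64(0.16), np.float64(-0.022)]
1.84 [np.float64(0.04), np.float64(0.17), np.float64(-0.022)]
```

Request:
apply_moves(
  plan=[
    [-0.14, 0.12, 0, 0, 0, -0.022, 0.25],
    [-0.15, 0.09, 0, 0, 0, -0.022, 0.25],
    [-0.13, 0.09, 0, 0, 0, -0.022, 0.25],
    [-0.13, 0.11, 0, 0, 0, -0.022, 0.25],
    [-0.12, 0.11, 0, 0, 0, -0.022, 0.25],
    [-0.11, 0.13, 0, 0, 0, -0.022, 0.25],
    [0, 0, 0, 0, 0, 0, 0.25],
    [0, 0, 0, 0, 0, 0, 0.25],
  ],
)

```text
t: 4.3
tool_pos: [440.8, -240.7, 100.7]
tcp_rot: [0.0, 0.936, 0.353, 0.0]
contact_force: [-0.0, 0.2, 0.5]
finger_gap: 21.3
grip_force: 0.0
```

Run:
```python
from h import *
for i in range(3): print(read_state()["contact_force"].round(2))
b=read_camera("side"); B=cv2.resize(b["pixels"][190:290,270:370],(400,400),interpolation=2)
cv2.imwrite("pics/g2.png",B[:,:,::-1])
```

```text
[-0.    0.19  0.53]
[-0.    0.19  0.53]
[-0.    0.19  0.53]
```

View pics/g2.png

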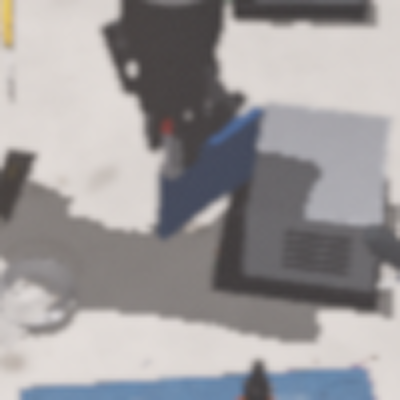

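The door follows: it is swung well out with the post still between the fingers, and no resistance shows so far. I'll go on in small steps.

Request:
apply_moves(
  plan=[
    [-0.11, 0.13, 0, 0, 0, -0.022, 0.25],
    [0, 0, 0, 0, 0, 0, 0.25],
    [0, 0, 0, 0, 0, 0, 0.25],
  ],
)

```text
t: 4.65
tool_pos: [436.3, -235.7, 100.6]
tcp_rot: [0.0, 0.947, 0.321, 0.0]
contact_force: [-0.3, 0.0, -0.7]
finger_gap: 21.2
grip_force: 0.0
```

Request:
apply_moves(
  plan=[
    [-0.09, 0.13, 0, 0, 0, -0.022, 0.25],
    [0, 0, 0, 0, 0, 0, 0.25],
    [0, 0, 0, 0, 0, 0, 0.25],
  ],
)

```text
t: 4.95
tool_pos: [432.7, -230.5, 100.5]
tcp_rot: [0.0, 0.958, 0.288, 0.0]
contact_force: [-0.0, 0.2, -1.0]
finger_gap: 21.6
grip_force: 0.0
```

Request:
apply_moves(
  plan=[
    [-0.09, 0.14, 0, 0, 0, -0.022, 0.25],
    [0, 0, 0, 0, 0, 0, 0.25],
    [0, 0, 0, 0, 0, 0, 0.25],
  ],
)

```text
t: 5.25
tool_pos: [429.1, -224.9, 100.5]
tcp_rot: [0.0, 0.967, 0.255, 0.0]
contact_force: [0.1, -0.3, 0.3]
finger_gap: 21.3
grip_force: 0.0
```

Request:
apply_moves(
  plan=[
    [-0.07, 0.15, 0, 0, 0, -0.022, 0.25],
    [0, 0, 0, 0, 0, 0, 0.25],
    [0, 0, 0, 0, 0, 0, 0.25],
  ],
)

```text
t: 5.55
tool_pos: [426.3, -218.9, 100.5]
tcp_rot: [0.0, 0.975, 0.221, 0.0]
contact_force: [0.1, 0.3, -0.1]
finger_gap: 21.6
grip_force: 0.0
```

Request:
apply_moves(
  plan=[
    [-0.07, 0.16, 0, 0, 0, -0.022, 0.25],
    [0, 0, 0, 0, 0, 0, 0.25],
    [0, 0, 0, 0, 0, 0, 0.25],
  ],
)

```text
t: 5.85
tool_pos: [423.6, -212.7, 100.6]
tcp_rot: [0.0, 0.982, 0.188, 0.0]
contact_force: [0.7, -1.3, 0.7]
finger_gap: 21.3
grip_force: 0.4
```

Request:
apply_moves(
  plan=[
    [0, 0, 0, 0, 0, 0, 0.25],
    [0, 0, 0, 0, 0, 0, 0.25],
  ],
)

```text
t: 6.05
tool_pos: [423.6, -212.7, 100.6]
tcp_rot: [0.0, 0.982, 0.187, 0.0]
contact_force: [1.6, -0.8, -0.4]
finger_gap: 21.3
grip_force: 0.7
```

Request:
apply_moves(
  plan=[
    [-0.02, 0.06, 0, 0, 0, -0.01, 0.25],
    [0, 0, 0, 0, 0, 0, 0.25],
    [0, 0, 0, 0, 0, 0, 0.25],
  ],
)

```text
t: 6.35
tool_pos: [422.8, -210.2, 100.6]
tcp_rot: [0.0, 0.985, 0.171, 0.0]
contact_force: [1.6, -2.4, -0.8]
finger_gap: 21.3
grip_force: 1.2
```

The force rises steadily (1.5 → 2.8 N for +0.03 rad), so the right door binds at about 0.95 rad. I'll ease off and shut it.

Run:
```python
from arc import *
arc((512.6,-179),(422.8,-210.2),np.r_[1.24:.19:-.08])
```

```text
1.16 [np.float64(0.07), np.float64(-0.17), np.float64(0.025)]
1.08 [np.float64(0.08), np.float64(-0.17), np.float64(0.025)]
1.0 [np.float64(0.1), np.float64(-0.16), np.float64(0.025)]
0.92 [np.float64(0.11), np.float64(-0.16), np.float64(0.025)]
0.84 [np.float64(0.12), np.float64(-0.15), np.float64(0.025)]
0.76 [np.float64(0.13), np.float64(-0.13), np.float64(0.025)]
0.68 [np.float64(0.14), np.float64(-0.13), np.float64(0.025)]
0.6 [np.float64(0.15), np.float64(-0.11), np.float64(0.025)]
0.52 [np.float64(0.16), np.float64(-0.1), np.float64(0.025)]
0.44 [np.float64(0.17), np.float64(-0.09), np.float64(0.025)]
0.36 [np.float64(0.18), np.float64(-0.07), np.float64(0.025)]
0.28 [np.float64(0.18), np.float64(-0.06), np.float64(0.025)]
0.2 [np.float64(0.18), np.float64(-0.05), np.float64(0.025)]
```

Request:
apply_moves(
  plan=[
    [0.07, -0.17, 0, 0, 0, 0.025, 0.25],
    [0.08, -0.17, 0, 0, 0, 0.025, 0.25],
    [0.1, -0.16, 0, 0, 0, 0.025, 0.25],
    [0.11, -0.16, 0, 0, 0, 0.025, 0.25],
    [0.12, -0.15, 0, 0, 0, 0.025, 0.25],
    [0.13, -0.13, 0, 0, 0, 0.025, 0.25],
    [0.14, -0.13, 0, 0, 0, 0.025, 0.25],
    [0.15, -0.11, 0, 0, 0, 0.025, 0.25],
    [0.16, -0.1, 0, 0, 0, 0.025, 0.25],
    [0.17, -0.09, 0, 0, 0, 0.025, 0.25],
    [0.18, -0.07, 0, 0, 0, 0.025, 0.25],
    [0.18, -0.06, 0, 0, 0, 0.025, 0.25],
    [0, 0, 0, 0, 0, 0, 0.25],
    [0, 0, 0, 0, 0, 0, 0.25],
  ],
)

```text
t: 7.75
tool_pos: [485.5, -269.6, 100.2]
tcp_rot: [-0.001, 0.801, 0.599, -0.0]
contact_force: [-1.0, -0.3, -0.3]
finger_gap: 21.5
grip_force: 0.0
```

Request:
apply_moves(
  plan=[
    [0.09, -0.03, 0, 0, 0, 0.012, 0.25],
    [0.09, -0.02, 0, 0, 0, 0.012, 0.25],
    [0, 0, 0, 0, 0, 0, 0.25],
    [0, 0, 0, 0, 0, 0, 0.25],
  ],
)

```text
t: 8.15
tool_pos: [492.8, -271.6, 100.4]
tcp_rot: [-0.0, 0.778, 0.629, -0.0]
contact_force: [0.1, -0.5, 0.6]
finger_gap: 21.4
grip_force: 0.0
```

Request:
apply_moves(
  plan=[
    [0.07, -0.02, 0, 0, 0, 0.007, 0.25],
    [0, 0, 0, 0, 0, 0, 0.25],
    [0, 0, 0, 0, 0, 0, 0.25],
  ],
)

```text
t: 8.45
tool_pos: [495.9, -272.6, 100.4]
tcp_rot: [-0.0, 0.77, 0.638, -0.0]
contact_force: [-0.6, -0.0, 0.1]
finger_gap: 21.4
grip_force: 0.3
```

Request:
apply_moves(
  plan=[
    [0.04, -0.01, 0, 0, 0, 0, 0.25],
    [0, 0, 0, 0, 0, 0, 0.25],
    [0, 0, 0, 0, 0, 0, 0.25],
  ],
)

```text
t: 8.75
tool_pos: [496.1, -272.7, 100.2]
tcp_rot: [-0.001, 0.771, 0.637, -0.001]
contact_force: [-5.1, 2.8, 3.5]
finger_gap: 21.3
grip_force: 2.7
```

The tool stopped at 496.1 with 5 N, which matches the expected shut position. I'll centre the cage, lift off and look before going to the left post.

Request:
apply_moves(
  plan=[
    [-0.07, 0.01, 0, 0, 0, 0, 0.25],
    [-0.05, 0.01, 0, 0, 0, 0, 0.25],
    [0, 0, 0, 0, 0, 0, 0.27],
    [0, 0, 0.3, 0, 0, 0, 0.27],
    [0, 0, 0.5, 0, 0, 0, 0.27],
    [0, 0, 0.6, 0, 0, 0, 0.5],
    [0, 0, 0.6, 0, 0, 0, 0.5],
    [0, 0, 0.5, 0, 0, 0, 0.5],
    [0.04, 0.7, 0, 0, 0, 0, 0.5],
    [0.04, 0.7, 0, 0, 0, 0, 0.5],
    [0.04, 0.7, 0, 0, 0, 0, 0.5],
    [0.04, 0.7, 0, 0, 0, 0, 0.5],
    [0.04, 0.7, 0, 0, 0, 0, 0.5],
    [0.04, 0.7, 0, 0, 0, 0, 0.5],
    [0.04, 0.7, 0, 0, 0, 0, 0.5],
    [0.04, 0.7, 0, 0, 0, 0, 0.5],
    [0.04, 0.7, 0, 0, 0, 0, 0.5],
    [0.04, 0.7, 0, 0, 0, 0, 0.5],
    [0.04, 0.7, 0, 0, 0, 0, 0.5],
    [0, 0, 0, 0, 0, 0, 0.5],
  ],
)

```text
t: 10.75
tool_pos: [511.0, 40.6, 201.9]
tcp_rot: [-0.0, 0.768, 0.64, 0.002]
contact_force: [0.2, -0.1, 0.7]
finger_gap: 42.3
grip_force: 0.0
```

Run:
```python
from loc import *
t=read_camera("top")
for a in red(t,(170,450,120,280)): print(a,at(t,*a[0],137))
A=cv2.resize(t["pixels"][140:260,230:430],(800,480),interpolation=2)
cv2.imwrite("pics/g3.png",A[:,:,::-1])
```

```text
(array([380.6, 193.6]), np.int32(15)) [ 492.4184923  -272.27108689  137.        ]
(array([229., 234.]), np.int32(3)) [357.6255317  211.53429156 137.        ]
```

View pics/g3.png

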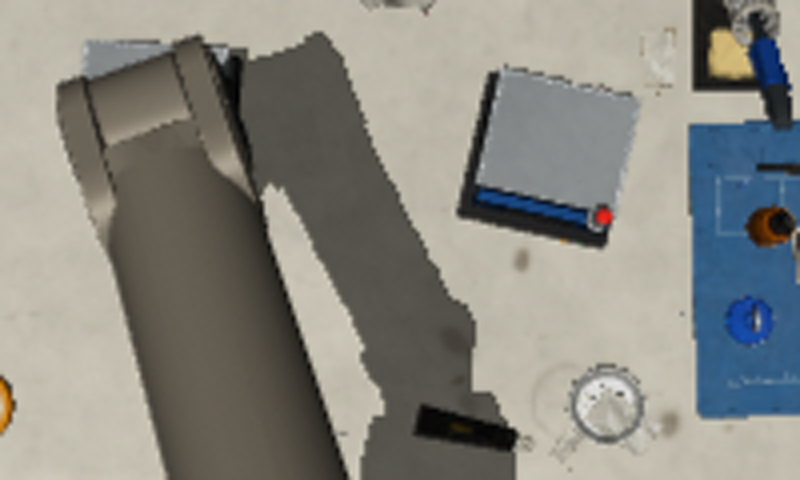

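The right door is flat shut: its post is at (492,-272), as predicted. Now the left post.

Request:
apply_moves(
  plan=[
    [0.01, 0.42, 0, 0, 0, 0, 0.5],
    [0, 0, 0, 0, 0, 0, 0.5],
    [0, 0, -0.5, 0, 0, 0, 0.5],
    [0, 0, -0.5, 0, 0, 0, 0.5],
    [0, 0, -0.5, 0, 0, 0, 0.5],
    [0, 0, -0.5, 0, 0, 0, 0.5],
    [0, 0, -0.35, 0, 0, 0, 0.5],
    [0, 0, -0.18, 0, 0, 0, 0.5],
    [0, 0, 0, 0, 0, 0, 0.25],
    [0, 0, 0, 0, 0, 0, 0.25],
    [0, 0, 0, 0, 0, 0, 0.25],
    [0, 0, 0, 0, 0, 0, 0.25],
  ],
)

```text
t: 12.0
tool_pos: [511.4, 52.6, 100.0]
tcp_rot: [0.0, 0.77, 0.638, 0.001]
contact_force: [0.6, 0.4, -1.1]
finger_gap: 21.2
grip_force: 0.0
```

Run:
```python
from h import *
from arc import *
b=read_camera("side"); B=cv2.resize(b["pixels"][120:220,280:380],(400,400),interpolation=2)
cv2.imwrite("pics/g4.png",B[:,:,::-1])
arc((531.2,150),read_state()["tool_pos"][:2],np.r_[.2:1.75:.07])
```

```text
0.27 [np.float64(-0.14), np.float64(0.15), np.float64(-0.022)]
0.34 [np.float64(-0.15), np.float64(0.05), np.float64(-0.022)]
0.41 [np.float64(-0.16), np.float64(0.06), np.float64(-0.022)]
0.48 [np.float64(-0.15), np.float64(0.07), np.float64(-0.022)]
0.55 [np.float64(-0.14), np.float64(0.08), np.float64(-0.022)]
0.62 [np.float64(-0.14), np.float64(0.09), np.float64(-0.022)]
0.69 [np.float64(-0.13), np.float64(0.1), np.float64(-0.022)]
0.76 [np.float64(-0.13), np.float64(0.11), np.float64(-0.022)]
0.83 [np.float64(-0.11), np.float64(0.12), np.float64(-0.022)]
0.9 [np.float64(-0.11), np.float64(0.13), np.float64(-0.022)]
0.97 [np.float64(-0.1), np.float64(0.13), np.float64(-0.022)]
1.04 [np.float64(-0.09), np.float64(0.14), np.float64(-0.022)]
1.11 [np.float64(-0.08), np.float64(0.15), np.float64(-0.022)]
1.18 [np.float64(-0.07), np.float64(0.15), np.float64(-0.022)]
1.25 [np.float64(-0.06), np.float64(0.16), np.float64(-0.022)]
1.32 [np.float64(-0.04), np.float64(0.16), np.float64(-0.022)]
1.39 [np.float64(-0.04), np.float64(0.16), np.float64(-0.022)]
1.46 [np.float64(-0.02), np.float64(0.16), np.float64(-0.022)]
1.53 [np.float64(-0.02), np.float64(0.17), np.float64(-0.022)]
1.6 [np.float64(0.0), np.float64(0.16), np.float64(-0.022)]
1.67 [np.float64(0.01), np.float64(0.17), np.float64(-0.022)]
1.74 [np.float64(0.03), np.float64(0.16), np.float64(-0.022)]
```

View pics/g4.png

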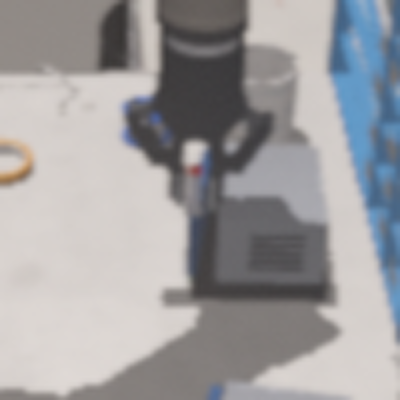

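The post's red top at (195,170) in the crop is between the fingers. I'll swing the door to about 0.6 rad, then feel.

Request:
apply_moves(
  plan=[
    [-0.14, 0.15, 0, 0, 0, -0.022, 0.25],
    [-0.15, 0.05, 0, 0, 0, -0.022, 0.25],
    [-0.16, 0.06, 0, 0, 0, -0.022, 0.25],
    [-0.15, 0.07, 0, 0, 0, -0.022, 0.25],
    [-0.14, 0.08, 0, 0, 0, -0.022, 0.25],
    [-0.14, 0.09, 0, 0, 0, -0.022, 0.25],
    [-0.13, 0.1, 0, 0, 0, -0.022, 0.25],
    [0, 0, 0, 0, 0, 0, 0.25],
    [0, 0, 0, 0, 0, 0, 0.25],
  ],
)

```text
t: 12.95
tool_pos: [470.8, 76.6, 99.6]
tcp_rot: [0.0, 0.9, 0.436, 0.0]
contact_force: [-0.1, -0.4, 0.3]
finger_gap: 21.6
grip_force: 0.0
```

Request:
apply_moves(
  plan=[
    [-0.13, 0.11, 0, 0, 0, -0.022, 0.25],
    [0, 0, 0, 0, 0, 0, 0.25],
    [0, 0, 0, 0, 0, 0, 0.25],
  ],
)

```text
t: 13.25
tool_pos: [465.6, 80.8, 99.4]
tcp_rot: [0.0, 0.915, 0.404, 0.0]
contact_force: [-0.2, 0.8, 1.0]
finger_gap: 21.7
grip_force: 0.0
```

Request:
apply_moves(
  plan=[
    [-0.11, 0.12, 0, 0, 0, -0.022, 0.25],
    [0, 0, 0, 0, 0, 0, 0.25],
    [0, 0, 0, 0, 0, 0, 0.25],
  ],
)

```text
t: 13.55
tool_pos: [461.2, 85.6, 99.3]
tcp_rot: [0.0, 0.928, 0.373, 0.0]
contact_force: [-0.1, -0.1, 0.7]
finger_gap: 21.0
grip_force: 0.0
```

Request:
apply_moves(
  plan=[
    [-0.11, 0.13, 0, 0, 0, -0.022, 0.25],
    [0, 0, 0, 0, 0, 0, 0.25],
    [0, 0, 0, 0, 0, 0, 0.25],
  ],
)

```text
t: 13.85
tool_pos: [456.7, 90.8, 99.3]
tcp_rot: [0.0, 0.94, 0.34, 0.0]
contact_force: [0.8, -0.6, -0.7]
finger_gap: 21.5
grip_force: 0.0
```

Request:
apply_moves(
  plan=[
    [-0.1, 0.13, 0, 0, 0, -0.022, 0.25],
    [0, 0, 0, 0, 0, 0, 0.25],
    [0, 0, 0, 0, 0, 0, 0.25],
  ],
)

```text
t: 14.15
tool_pos: [452.7, 95.9, 99.3]
tcp_rot: [0.0, 0.951, 0.308, 0.0]
contact_force: [-0.3, -0.9, 0.5]
finger_gap: 20.8
grip_force: 0.0
```

Request:
apply_moves(
  plan=[
    [-0.05, 0.07, 0, 0, 0, -0.011, 0.25],
    [0, 0, 0, 0, 0, 0, 0.25],
    [0, 0, 0, 0, 0, 0, 0.25],
  ],
)

```text
t: 14.45
tool_pos: [450.6, 98.7, 99.3]
tcp_rot: [0.0, 0.957, 0.291, 0.0]
contact_force: [0.7, 0.0, 0.1]
finger_gap: 21.4
grip_force: 0.0
```

No resistance. Going on in small steps past 1.05 rad.

Request:
apply_moves(
  plan=[
    [-0.09, 0.14, 0, 0, 0, -0.022, 0.25],
    [0, 0, 0, 0, 0, 0, 0.25],
    [0, 0, 0, 0, 0, 0, 0.25],
  ],
)

```text
t: 14.75
tool_pos: [447.0, 104.4, 99.3]
tcp_rot: [0.0, 0.966, 0.258, 0.0]
contact_force: [0.2, -0.8, 1.0]
finger_gap: 21.4
grip_force: 0.0
```

Request:
apply_moves(
  plan=[
    [-0.07, 0.15, 0, 0, 0, -0.022, 0.25],
    [0, 0, 0, 0, 0, 0, 0.25],
    [0, 0, 0, 0, 0, 0, 0.25],
  ],
)

```text
t: 15.05
tool_pos: [444.2, 110.3, 99.3]
tcp_rot: [0.0, 0.974, 0.224, -0.0]
contact_force: [0.4, -0.8, 0.2]
finger_gap: 21.3
grip_force: 0.0
```

Request:
apply_moves(
  plan=[
    [-0.07, 0.16, 0, 0, 0, -0.022, 0.25],
    [0, 0, 0, 0, 0, 0, 0.25],
    [0, 0, 0, 0, 0, 0, 0.25],
  ],
)

```text
t: 15.35
tool_pos: [441.4, 116.7, 99.3]
tcp_rot: [0.0, 0.982, 0.191, 0.0]
contact_force: [0.2, -1.0, 0.0]
finger_gap: 21.4
grip_force: 0.0
```

Request:
apply_moves(
  plan=[
    [-0.05, 0.16, 0, 0, 0, -0.022, 0.25],
    [0, 0, 0, 0, 0, 0, 0.25],
    [0, 0, 0, 0, 0, 0, 0.25],
  ],
)

```text
t: 15.65
tool_pos: [439.4, 123.1, 99.3]
tcp_rot: [0.0, 0.988, 0.157, 0.0]
contact_force: [0.8, -0.3, -0.5]
finger_gap: 21.4
grip_force: 0.0
```

There's no resistance past 1.15 rad, so the left door runs free. I'll take it wide open.

Request:
apply_moves(
  plan=[
    [-0.03, 0.17, 0, 0, 0, -0.022, 0.25],
    [-0.03, 0.17, 0, 0, 0, -0.022, 0.25],
    [-0.02, 0.16, 0, 0, 0, -0.022, 0.25],
    [0, 0.17, 0, 0, 0, -0.022, 0.25],
    [0, 0.17, 0, 0, 0, -0.022, 0.25],
    [0.01, 0.1, 0, 0, 0, -0.01, 0.25],
    [0, 0, 0, 0, 0, 0, 0.25],
    [0, 0, 0, 0, 0, 0, 0.25],
  ],
)

```text
t: 16.45
tool_pos: [436.6, 160.7, 99.3]
tcp_rot: [-0.0, 0.999, -0.032, 0.0]
contact_force: [-0.3, -0.2, -0.8]
finger_gap: 21.6
grip_force: 0.1
```

Request:
apply_moves(
  plan=[
    [0.01, 0.04, 0, 0, 0, -0.005, 0.25],
    [0, 0, 0, 0, 0, 0, 0.25],
    [0, 0, 0, 0, 0, 0, 0.25],
  ],
)

```text
t: 16.75
tool_pos: [436.8, 160.8, 99.2]
tcp_rot: [0.001, 0.999, -0.041, -0.0]
contact_force: [-0.1, -5.4, 2.8]
finger_gap: 21.5
grip_force: 2.7
```

It hit the end stop, so it's fully open. I'll centre, lift off and clear the view.

Request:
apply_moves(
  plan=[
    [0, -0.09, 0, 0, 0, 0, 0.25],
    [0, -0.06, 0, 0, 0, 0, 0.25],
    [0, 0, 0, 0, 0, 0, 0.28],
    [0, 0, 0.3, 0, 0, 0, 0.28],
    [0, 0, 0.5, 0, 0, 0, 0.28],
    [0, 0, 0.7, 0, 0, 0, 0.28],
    [0, 0, 0.7, 0, 0, 0, 0.28],
    [0, 0, 0.7, 0, 0, 0, 0.28],
    [0.1, -0.7, 0, 0, 0, 0, 0.28],
    [0.1, -0.7, 0, 0, 0, 0, 0.28],
    [0.1, -0.7, 0, 0, 0, 0, 0.28],
    [0.1, -0.7, 0, 0, 0, 0, 0.28],
    [0.1, -0.7, 0, 0, 0, 0, 0.28],
    [0.1, -0.7, 0, 0, 0, 0, 0.28],
    [0.1, -0.7, 0, 0, 0, 0, 0.28],
    [0.1, -0.7, 0, 0, 0, 0, 0.28],
    [0, 0, 0, 0, 0, 0, 0.28],
    [0, 0, 0, 0, 0, 0, 0.28],
  ],
)

```text
t: 18.55
tool_pos: [469.0, -67.4, 215.9]
tcp_rot: [-0.0, 0.999, -0.041, 0.0]
contact_force: [0.4, -0.4, -0.3]
finger_gap: 23.4
grip_force: 0.0
```

Run:
```python
from loc import *
t=read_camera("top")
for a in red(t,(170,450,120,280)): print(a,at(t,*a[0],137))
cv2.imwrite("pics/g5.png",cv2.resize(t["pixels"][120:280,170:450],(784,448),interpolation=2)[:,:,::-1])
```

```text
(array([380.6, 193.6]), np.int32(15)) [ 492.4184923  -272.27108689  137.        ]
(array([246.4, 209.3]), np.int32(10)) [437.23477485 157.38886803 137.        ]
```

View pics/g5.png

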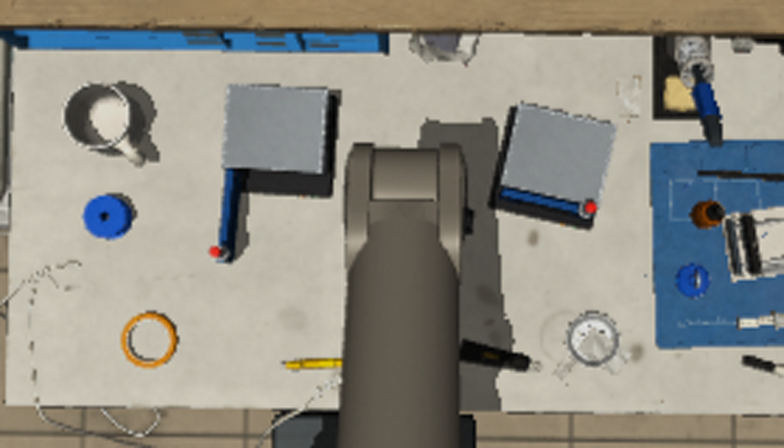

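The left door is wide open with its post at (215,252), the right door is shut with its post at (590,208), and the mug, bottle and dish haven't moved.

```bash
python3 -c "from bench import job; print(job.sign_off())"
```

```text
the job is handed in; nothing more can be done
None
```

The right locker's door binds at about 0.95 rad, so I eased off at about 3 N and shut it fully; the left door runs free and stands wide open at its stop; the bottle, mug and dish were not disturbed, and the job is handed in.

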